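# Close up the die blocks and pin down the press-bed cover

## Robot

A 6-joint arm with a two-finger parallel gripper is mounted at the origin on the work surface. World frame = base frame: x ahead of the robot, y to its left, z up, the work surface at z = 0. Lengths are in m, angles in rad, forces in N, time in s.
With the tool pointing down it reaches from about 0.225 to 0.875 m from the base axis. Payload 3.4 kg.
Tool frame: the origin (TCP) lies between the finger pads; the fingertips stand 8 mm ahead of it and the grasp point (between the pads) lies 11 mm behind it; z points along the fingers, y is the line along which they close (so a half turn about z gives the same grasp; the last joint's range is limited). The gripper opens to 85 mm and grips with 20 to 120 N. Pads are 22 mm wide; open, the fingers measure 114 mm over their backs; the gripper's body (76 mm by 85 mm) begins 54 mm behind the grasp point. The pads swing forward as they close: fully open they stand 13 mm farther back than shut.
Start: joints at [-0.121, 0.276, 1.505, -0, 1.361, -0.121], TCP at [0.575, -0, 0.239] pointing down, gripper open.
Joint ranges: [-2.89, 2.89], [-0.75, 2.08], [0.22, 2.7], [-1.18, 4.32], [0.11, 2.71], [-2.7, 2.7]. Speed limits (rad/s): [2.57, 2.57, 3.14, 3.14, 3.14, 3.14].

## Interface

Orientations are given as a unit quaternion [w, x, y, z].
In Python, from rig import manip gives the robot as it stands.
- The arm moves only by the tool move_arm, never from a script. Its argument "deltas" is a list that holds one entry, the list of rows, each a list of 5 numbers: the shift along the tool's x, y, z normalised to -1 to 1, where 1 is 80 cm, then the turn about the tool's z normalised to -1 to 1, where 1 is 120 degrees, then the closure, from -1 (fully open) to 1 (shut). In form: [[[tx, ty, tz, twist, grip], ...]]. A call has 1 to 12 rows; each row is the pose to reach, as a shift and turn from the pose commanded when the call began, along the tool's axes at that moment; what a row does not reach only later rows make up. A row lasts 1/10 s, in which the tool goes at most 50 mm and 8.59 degrees, less where a joint would pass 70% of its speed; a pose out of reach is approached as far as the arm can. A call with a number of a shift or a turn outside -1 to 1 is refused whole. A call with a gripper value outside its range is refused whole. The fingers move at their own pace and stop on an object; "squeeze" is the grip in N (left out, the last holds). Time passes only in rows, so rows that repeat a pose let the fingers close. It gives the time, the measured TCP pose, the force, the opening and the grip force at its end, in the units of the state.
- manip.get_state(): the state, without advancing time (a new reading comes with each control period).
- manip.get_image(name): name is "scene" or "side" or "wrist"; returns the picture (384x512x3 uint8, red, green, blue); there is no depth.
- manip.camera_params(name): a dict with "fx", "fy", "cx", "cy" (pixels), "R" (3x3) and "t" (3): a world point X has camera coordinates R X + t; the wrist camera has in their place "tool_from_camera" (4x4, takes a point from camera to tool coordinates, whose origin is the TCP and whose axes are the flange's). Camera axes: x right, y down, z forward; pixel columns grow to the right and rows downward; lengths in m; the calibration is good to about 2 mm. A picture is of the moment at which its call begins: read the wrist's pose just before it. camera_params takes no time and is no camera call.
- manip.sign_off(): hands the job in; it is judged then, once.
The state is a dict: "clock": time; "qpos": joint angles; "qd": joint speeds; "effort": joint torques, N m; "position": TCP position; "ee_rot": TCP orientation; "contact_force": force on the tool from outside, world axes, zero at the start; "moment": the same for the moment, N m; "width": finger opening in m; "gripper_force": force on a finger pad.
Only numpy, scipy, OpenCV 4.12 (cv2) and the standard library are available. Lean on these libraries where they do the work, as an engineer would, in place of code of your own. Each camera call takes 0.05 s, during which the arm holds its last target. There are 200 camera calls.

## Task

In the crimping press's tool bed, first push the loose die block along its channel until it butts flush against the fixed die block. Then take the cover plate with the handle from the wooden rest, lower it onto the locating pin a little short of its place, slide it in under the keeper bar until its blind hole drops over the pin, and press it fully down against the sprung posts. The springs lift it again, so finish still holding the cover pressed fully home; leave the other things on the bench where they are.

Things in the scene. Friction and masses are not known exactly. Their poses are not given: they have to be found in the camera images.
- bed: Tool bed, fixed: dark steel base 240 x 120 x 15 mm on the left or right of the bench, within 0.3 rad of world x. Origin at bench level; x along its channel, from the open near end (x = -130) towards the keeper bar (base ends at x = +110), y across, z up. Two channel rails from x = -130 to -2 mm, 45 mm apart inside, 10 mm thick, tops at z = 27 mm.
- fixed_face (a point): Top middle of the near face of the fixed die block, at bed x = 0, y = 0, z = 45 mm. That block is bright steel, part of the bed: 80 x 42 x 30 mm, from x = 0 to +80 mm, z = 15 to 45 mm. The loose block butts against this face.
- pin (a point): Centre of the tip of the locating pin on top of the fixed die block, at bed x = +20 mm, y = 0. The pin is 10 mm high (bed z = 45 to 55 mm), 12 mm in diameter, tapering to 7 mm over its top 4 mm. The cover hides it while it is slid on.
- keeper (a point): Middle of the lower near edge of the keeper bar, at bed x = 78, z = 72 mm. The bar, 90 mm long across the bed, covers x = 78 to 108, z = 72 to 80 mm; its two posts' near faces are at x = 94 mm. At home the cover's far edge (x = 85.5) lies under it, so the cover cannot go straight down: lower it with the edge short of the bar, then slide it along +x.
- block: Loose die block: plain bright steel, 40 (x) x 42 (y) x 30 (z) mm, about 0.4 kg. Origin under its centre, axes as the bed's. Lies in the channel between the rails (1.5 mm play each side, its sides stand 18 mm above them), free to slide along bed x (a few N, up to about 10 to start); starts 20 to 45 mm short of the fixed block. Flush, its origin is at bed x = -20 mm.
- cover: Cover plate: aluminium, 134 (x) x 100 (y) x 12 mm, 0.26 to 0.41 kg. Origin at the mouth of its blind hole (15 mm diameter, 12 mm deep) in the underside; z up; plate spans x = -68.5 to +65.5. Fits with its x along the bed's x. Underside height above the bench: 20 mm at first, on the rest; 55 riding on the pin's tip; about 50 dropped on, on the sprung posts; 45 fully home on the die blocks.
- lip (a point): Bottom middle of the inner face of the cover's lip, at cover x = -62.5, z = -14 mm. The lip hangs under the plate's near (-x) edge: 34 mm wide, 6 mm thick (x = -68.5 to -62.5), 14 mm deep. At first this edge faces the robot (cover within 0.55 rad of world x). At home the lip is down in front of the flush loose block's near face with 2.5 mm clearance.
- handle (a point): Middle of the cover's handle, 30 mm above the cover's origin. The handle is a black upright bar 60 mm long (cover x), 18 mm wide (y), from the plate's top (12 mm above the origin) to 48 mm above the origin; grasp it across y.
- lifter (a joint): How far the two sprung posts (12 mm diameter in 20 mm sleeves, at bed x = +20, y = +/-40 mm, moving together) are pressed down, in m: 0 up (tops at bed z = 50 mm), 0.005 with the cover fully home. Together they push up with about 8 N at 0 and 13 N at 0.005, so a cover let go rises again by about 5 mm.
- rest: Wooden rest block 100 x 86 x 20 mm, fixed to the bench, on which the cover lies at first; origin under its centre.
- wrench: bystander: steel wrench 150 mm long, lying between bed and rest; leave it.
- spare_block: bystander: spare steel die block 50 x 28 x 24 mm lying on the bench; leave it.
- screwdriver: bystander: screwdriver lying at the right; leave it.
- shim_plate: bystander: flat aluminium plate 90 x 60 x 6 mm without handle, lying at the right; leave it.
- reel: bystander: reel of brass terminals 110 mm across, 38 mm high, lying at the far side; leave it.
- oil: bystander: clear oil bottle 150 mm high standing at the far side; leave it.
- jar: bystander: glass jar 70 mm high standing at the left; leave it.
Things that resemble listed ones, but are neither listed nor needed, are in the scene too. Several things have the shape of the cover; the one meant has the colours described above.

How it is judged:
By the outcome, as a careful person would: the job done as asked, in the order asked, and still so for the second after the job is handed in, while the arm keeps its last pose, push and grip.
It also fails if it takes over 56 s, if anything falls off the work surface, if the arm or the gripper's body presses on something with over 40 N, if the wrist force passes 120 N, or if a joint passes its speed limit or range.

## Working session

There is one attempt and no reset: what is moved stays moved. The work goes in short steps, Python scripts to look and compute and a tool call to move; the robot and the scene stay as the last step left them, time stands still between calls to the robot, and variables do not carry over. Pictures are saved under pics/ and viewed, at most 10 in all, crops included, and the job is handed in when it is done.

Besides the shell and the picture viewer there is one more tool, called after "Call:" as name([rows], argument=value, ...), one row to a line, values as JSON. move_arm: Moves the arm, as the interface text tells. Scaled input: -1 to 1 covers 80 cm each way for a shift and 120 degrees each way for a turn. Its arguments: {"type":"object","properties":{"deltas":{"type":"array","items":{"type":"array","items":{"type":"array","items":{"type":"number","minimum":-1,"maximum":1}}}},"squeeze":{"type":"number"}},"required":["deltas"]}

```bash
mkdir -p pics; ls
python3 - <<'E'
from rig import manip
import cv2,numpy as np
s=manip.get_state();print(s)
a=manip.get_image("scene");b=manip.get_image("side")
for n,i in(("scene",a),("side",b)):
    cv2.imwrite(f"pics/{n}0.png",i[:,:,::-1]); p=manip.camera_params(n);print(n,p)
print(manip.camera_params("wrist"))
E
```

```text
pics
{'clock': 0.0, 'qpos': array([-1.21003135e-01,  2.76649815e-01,  1.50613161e+00, -1.84394760e-05,
        1.36070268e+00, -1.21017820e-01]), 'qd': array([ 0.00115079,  0.00112228, -0.00101237, -0.002072  ,  0.00017719,
       -0.0017482 ]), 'effort': array([ 6.20495921e-04, -4.16768074e+01, -2.45808578e+01, -1.52056768e-04,
        1.11346930e-02,  1.69860516e-05]), 'position': array([5.74490433e-01, 4.82939214e-05, 2.38409048e-01]), 'ee_rot': array([-7.39003341e-04,  7.07099907e-01,  7.07113023e-01, -5.90208361e-04]), 'contact_force': array([-0.18564811, -0.62189927, -0.04644097]), 'moment': array([-0.06280286,  0.01201821,  0.02116488]), 'gripper_force': 0.0, 'width': 0.08574076228998678}
scene {'fx': 366.9598927848925, 'fy': 366.9598927848925, 'cx': 255.88415008695912, 'cy': 194.8990186212563, 'R': array([[-0.82008895,  0.57192542,  0.01885285],
       [ 0.417525  ,  0.62057252, -0.66374891],
       [-0.39131444, -0.53646161, -0.74771783]]), 't': array([ 0.48846604, -0.18505665,  1.33708855])}
side {'fx': 449.855213467683, 'fy': 449.855213467683, 'cx': 261.9571026673993, 'cy': 188.03682731121472, 'R': array([[ 0.89492718, -0.44620914,  0.00166   ],
       [-0.25907841, -0.52263525, -0.81223812],
       [ 0.36329565,  0.7264639 , -0.58332365]]), 't': array([-0.52212863,  0.23227662,  1.06443986])}
{'fx': 308.5382580710852, 'fy': 308.5382580710852, 'cx': 254.69948441652033, 'cy': 189.32764806898, 'tool_from_camera': array([[-6.96635544e-04, -9.65290320e-01, -2.61178318e-01,
         6.54196784e-02],
       [ 9.99999712e-01, -7.50699279e-04,  1.07234792e-04,
         2.19797402e-05],
       [-2.99579082e-04, -2.61178168e-01,  9.65290565e-01,
        -1.35066191e-01],
       [ 0.00000000e+00,  0.00000000e+00,  0.00000000e+00,
         1.00000000e+00]])}
```

View pics/scene0.png

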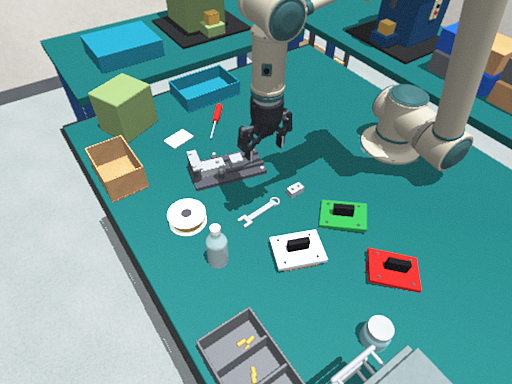

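View pics/side0.png

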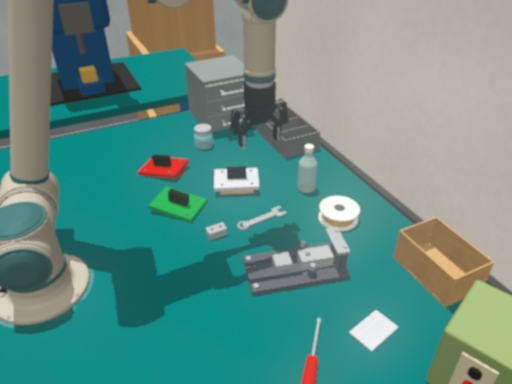

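```bash
cat > h.py <<'E'
from rig import manip
import cv2,numpy as np
from scipy.spatial.transform import Rotation as Ro
def cam(n,s=None):
    p=manip.camera_params(n)
    K=np.array([[p['fx'],0,p['cx']],[0,p['fy'],p['cy']],[0,0,1]])
    if n!='wrist': return K,p['R'],p['t']
    q=s['ee_rot'];T=np.eye(4);T[:3,:3]=Ro.from_quat([q[1],q[2],q[3],q[0]]).as_matrix();T[:3,3]=s['position']
    W=np.linalg.inv(T@p['tool_from_camera']);return K,W[:3,:3],W[:3,3]
def ray(c,uv,z):
    K,R,t=c;uv=np.atleast_2d(uv).astype(float)
    d=(R.T@np.linalg.inv(K)@np.c_[uv,np.ones(len(uv))].T).T;o=-R.T@t
    return o+d*((z-o[2])/d[:,2])[:,None]
def proj(c,X):
    K,R,t=c;x=(K@(R@np.atleast_2d(X).T+t[:,None])).T;return x[:,:2]/x[:,2:]
def shot(name):
    s=manip.get_state();i=manip.get_image("wrist");cv2.imwrite(f"pics/{name}.png",i[:,:,::-1]);return i,cam("wrist",s),s
E
python3 - <<'E'
from h import *
np.set_printoptions(precision=3,suppress=True)
c=cam("scene");d=cam("side")
print("bed corners",ray(c,[[192,188],[267,170]],.015), ray(d,[[253,293],[349,280],[245,258]],.015))
print("cover",ray(c,[[299,243]],.068),ray(d,[[237,168]],.068))
print("wrench",ray(c,[[243,222],[278,200]],.01),"spare",ray(c,[[295,188]],.02))
E
```

```text
bed corners [[ 0.705 -0.195  0.015]
 [ 0.461 -0.129  0.015]] [[ 0.434 -0.254  0.015]
 [ 0.654 -0.319  0.015]
 [ 0.465 -0.143  0.015]]
cover [[0.585 0.18  0.068]] [[0.582 0.166 0.068]]
wrench [[ 0.644  0.003  0.01 ]
 [ 0.507 -0.007  0.01 ]] spare [[ 0.439 -0.01   0.02 ]]
```

Call:
move_arm([
  [[-0.275,0,0,0.87,-1],[-0.275,0,0,0.87,-1],[-0.275,0,0,0.87,-1],[-0.275,0,0,0.87,-1],[-0.275,0,0,0.87,-1],[-0.275,0,0,0.87,-1],[-0.275,0,0,0.87,-1],[-0.275,0,0,0.87,-1],[-0.275,0,0,0.87,-1],[-0.275,0,0,0.87,-1],[-0.275,0,0,0.87,-1],[-0.275,0,0,0.87,-1]],
])

```text
clock: 1.3
position: [0.5747, -0.2199, 0.2387]
ee_rot: [-0.0, 0.993, -0.117, -0.001]
contact_force: [-0.3, 1.1, 0.4]
width: 0.0854
gripper_force: 0.0
```

Call:
move_arm([
  [[0,0,0,0.01,-1],[0,0,0,0.01,-1],[0,0,0,0.01,-1]],
])

```text
clock: 1.6
position: [0.5749, -0.22, 0.2391]
ee_rot: [-0.0, 0.992, -0.124, -0.0]
contact_force: [0.2, -0.3, -1.1]
width: 0.0851
gripper_force: 0.0
```

Run:
```python
from h import *
i,c,s=shot("w1");print(s['clock'],s['position'],s['ee_rot'],s['qpos'])
cv2.imwrite("pics/w1b.png",cv2.resize(i[:,:,::-1],(800,600),interpolation=cv2.INTER_CUBIC))
```

```text
1.6 [ 0.57493364 -0.2199532   0.23910362] [-5.41171636e-05  9.92318190e-01 -1.23711666e-01 -1.74586878e-04] [-4.78361630e-01  3.37454118e-01  1.41475079e+00 -1.99664578e-05
  1.38975278e+00  1.34049714e+00]
```

View pics/w1b.png

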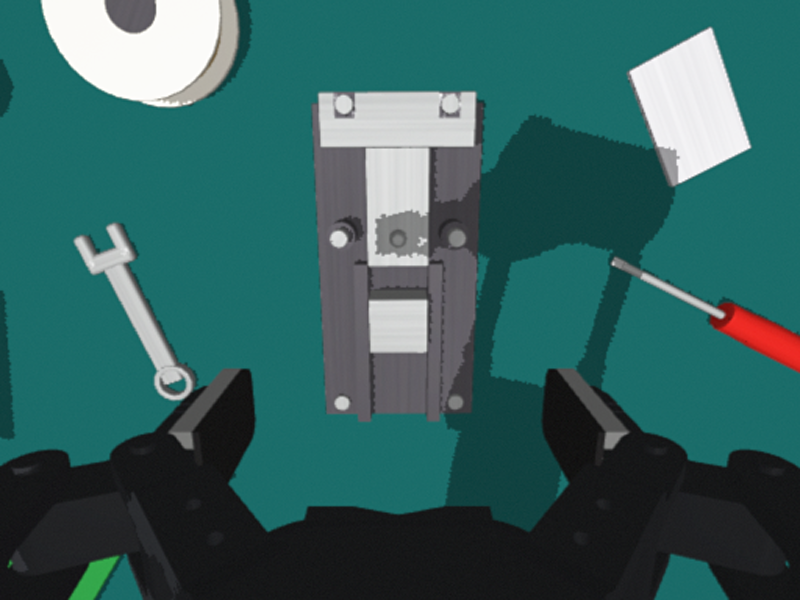

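```bash
cat >> h.py <<'E'
def edge(g,p,q,pol,n=80):
    """strongest intensity step along segment p->q (pixels); pol +1 dark->bright"""
    P=np.linspace(p,q,n).astype(np.float32)
    v=cv2.remap(cv2.GaussianBlur(g,(0,0),0.8),P[None,:,0],P[None,:,1],cv2.INTER_LINEAR)[0]
    k=np.argmax(pol*np.gradient(v));return P[k]
def fit(img,local):
    """2D rigid fit: local pts (n,2)-> world (n,2)"""
    a,b=np.array(local),np.array(img);ca,cb=a.mean(0),b.mean(0)
    H=(a-ca).T@(b-cb);th=np.arctan2(H[0,1]-H[1,0],H[0,0]+H[1,1])
    R=np.array([[np.cos(th),-np.sin(th)],[np.sin(th),np.cos(th)]]);t=cb-R@ca
    return th,t,b-(a@R.T+t)
E
python3 - <<'E'
from h import *
np.set_printoptions(precision=4,suppress=True)
g=cv2.imread("pics/w1.png",0).astype(np.float32);s=manip.get_state();c=cam("wrist",s);k=1/1.5625
def e(p,q,pol): return edge(g,np.array(p)*k,np.array(q)*k,pol)
# lines: name, segs, z
L={}
L['keep_near']=([e((x,135),(x,160),-1) for x in(330,345,455,468)],.080)
L['keep_L']=([e((308,y),(332,y),1) for y in(115,125,135)],.080)
L['keep_R']=([e((465,y),(490,y),-1) for y in(115,125,135)],.080)
L['fix_near']=([e((x,250),(x,280),-1) for x in(380,395,410,420)],.045)
L['fix_L']=([e((355,y),(380,y),1) for y in(165,180,195,210,255)],.045)
L['fix_R']=([e((415,y),(440,y),-1) for y in(165,180,195,255)],.045)
L['lo_far']=([e((x,285),(x,312),1) for x in(380,395,410,420)],.045)
L['lo_near']=([e((x,340),(x,365),-1) for x in(380,395,410,420)],.045)
L['lo_L']=([e((360,y),(380,y),1) for y in(310,325,340)],.045)
L['lo_R']=([e((415,y),(436,y),-1) for y in(310,325,340)],.045)
W={n:ray(c,v,z)[:,:2] for n,(v,z) in L.items()}
# yaw from side lines
d=np.concatenate([W[n]-W[n].mean(0) for n in('fix_L','fix_R')]);y=[]
th=np.arctan2(*(np.linalg.svd(d)[2][0][::-1]*np.sign(np.linalg.svd(d)[2][0][0])))
kl=W['keep_near'];v=kl[0]-kl[-1];print("yaw sides",th,"yaw keeper",np.arctan2(-v[0],v[1]))
for th in (th,np.arctan2(-v[0],v[1])):
    u=np.array([np.cos(th),np.sin(th)]);w=np.array([-u[1],u[0]])
    for n in W: print(n,"x",(W[n]@u).round(4),"y",(W[n]@w).round(4))
cn=ray(c,np.array([[339,238],[456,238]])*k,.05)[:,:2];print("posts",cn,cn@u,cn@w)
E
```

```text
yaw sides -0.23608985047185085 yaw keeper -0.25356995161883417
keep_near x [0.6883 0.688  0.6873 0.6869] y [-0.0413 -0.05   -0.1141 -0.1217]
keep_L x [0.7052 0.6998 0.6943] y [-0.0354 -0.036  -0.0357]
keep_R x [0.704  0.6986 0.6931] y [-0.1249 -0.1252 -0.1252]
fix_near x [0.6099 0.6098 0.6096 0.6095] y [-0.0674 -0.0778 -0.0883 -0.0952]
fix_L x [0.6773 0.6676 0.6579 0.6479 0.6172] y [-0.0587 -0.0584 -0.0592 -0.0591 -0.0592]
fix_R x [0.6767 0.6671 0.6573 0.6166] y [-0.101  -0.1004 -0.1002 -0.1001]
lo_far x [0.5853 0.5854 0.5852 0.5849] y [-0.0668 -0.0775 -0.0881 -0.0952]
lo_near x [0.5453 0.5452 0.5446 0.545 ] y [-0.0659 -0.0769 -0.0878 -0.0951]
lo_L x [0.5775 0.5662 0.5548] y [-0.0578 -0.0586 -0.0582]
lo_R x [0.577  0.5657 0.5542] y [-0.099  -0.0994 -0.0994]
keep_near x [0.6889 0.6887 0.6892 0.6889] y [-0.0292 -0.038  -0.1021 -0.1097]
keep_L x [0.7057 0.7003 0.6948] y [-0.0231 -0.0237 -0.0235]
keep_R x [0.7061 0.7007 0.6952] y [-0.1125 -0.113  -0.113 ]
fix_near x [0.611  0.611  0.6111 0.6111] y [-0.0567 -0.0672 -0.0776 -0.0845]
fix_L x [0.6782 0.6686 0.6588 0.6489 0.6181] y [-0.0469 -0.0467 -0.0477 -0.0477 -0.0484]
fix_R x [0.6784 0.6688 0.659  0.6183] y [-0.0891 -0.0887 -0.0887 -0.0893]
lo_far x [0.5863 0.5866 0.5867 0.5865] y [-0.0566 -0.0672 -0.0778 -0.0849]
lo_near x [0.5464 0.5465 0.546  0.5465] y [-0.0564 -0.0673 -0.0783 -0.0856]
lo_L x [0.5784 0.5672 0.5557] y [-0.0477 -0.0487 -0.0485]
lo_R x [0.5786 0.5673 0.5559] y [-0.0889 -0.0895 -0.0897]
posts [[ 0.603  -0.1866]
 [ 0.5836 -0.2631]] [0.6306 0.6309] [-0.0293 -0.1083]
```

Call:
move_arm([
  [[-0.1225,0,0.05,0.003,1],[-0.1225,0,0.1,0.003,1],[-0.1225,0,0.15,0.003,1],[-0.1225,0,0.18,0.003,1],[-0.1225,0,0.2,0.003,1],[-0.1225,0,0.22,0.003,1],[-0.1225,0,0.24,0.003,1],[-0.1225,0,0.248,0.003,1],[-0.1225,0,0.248,0.003,1]],
], squeeze=30)

```text
clock: 2.55
position: [0.4796, -0.1955, 0.0402]
ee_rot: [-0.0, 0.992, -0.128, -0.001]
contact_force: [0.0, -0.4, -0.7]
width: -0.0001
gripper_force: 0.0
```

```bash
cat >> h.py <<'E'
YB=-.2536;U=np.array([np.cos(YB),np.sin(YB)]);V=np.array([-U[1],U[0]])
def bed(p): return np.array([p[:2]@U-.611,p[:2]@V+.0683,p[2]])
def rep(s):
    q=s['ee_rot'];yaw=2*np.arctan2(q[2],q[1]);f=s['contact_force']
    print("t",round(s['clock'],2),"bed",bed(s['position']).round(4),"yaw",round(yaw,4),"F bed",round(f[:2]@U,1),round(f[:2]@V,1),round(f[2],1),"w",round(s['width'],4),s['gripper_force'])
E
python3 - <<'E'
from h import *
i,c,s=shot("w2");rep(s)
cv2.imwrite("pics/w2b.png",i[150:384,130:380,::-1])
E
```

```text
t 2.55 bed [-0.0977 -0.0006  0.0402] yaw -0.2559 F bed 0.1 -0.4 -0.7 w -0.0001 0.0
```

View pics/w2b.png

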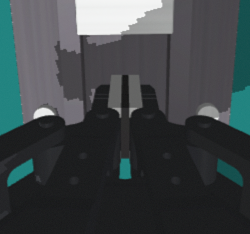

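Call:
move_arm([
  [[0.012,0,0,0,1],[0.02,0,0,0,1],[0.025,0,0,0,1],[0.03,0,0,0,1],[0.034,0,0,0,1],[0.038,0,0,0,1],[0.042,0,0,0,1],[0.046,0,0,0,1],[0.05,0,0,0,1],[0.054,0,0,0,1],[0.054,0,0,0,1]],
])

```text
clock: 3.7
position: [0.5204, -0.2059, 0.0408]
ee_rot: [-0.001, 0.992, -0.128, -0.002]
contact_force: [-5.2, 2.1, 2.9]
width: -0.0
gripper_force: 2.4
```

Run:
```python
from h import *
i,c,s=shot("w3");rep(s)
```

```text
t 3.7 bed [-0.0556 -0.0005  0.0408] yaw -0.2561 F bed -5.5 0.7 2.9 w -0.0 2.396263349801302
```

Call:
move_arm([
  [[0.003,0,0,0,1],[0.005,0,0,0,1],[0.006,0,0,0,1],[0.007,0,0,0,1],[0.007,0,0,0,1]],
])

```text
clock: 4.25
position: [0.5242, -0.2071, 0.0408]
ee_rot: [-0.001, 0.992, -0.128, -0.003]
contact_force: [-8.5, 2.0, 5.3]
width: 0.0
gripper_force: 4.4
```

Call:
move_arm([
  [[0.001,0,0,0,1],[0.002,0,0,0,1],[0.002,0,0,0,1],[0.002,0,0,0,1]],
])

```text
clock: 4.65
position: [0.5242, -0.2071, 0.0408]
ee_rot: [-0.001, 0.992, -0.127, -0.005]
contact_force: [-10.7, 1.7, 9.2]
width: 0.0
gripper_force: 5.8
```

Run:
```python
from h import *
i,c,s=shot("w4");rep(s)
cv2.imwrite("pics/w4b.png",cv2.resize(i[60:260,150:350,::-1],None,fx=2.5,fy=2.5))
```

```text
t 4.65 bed [-0.0516 -0.0006  0.0408] yaw -0.2554 F bed -10.8 -1.0 9.2 w 0.0 5.836610421538353
```

View pics/w4b.png

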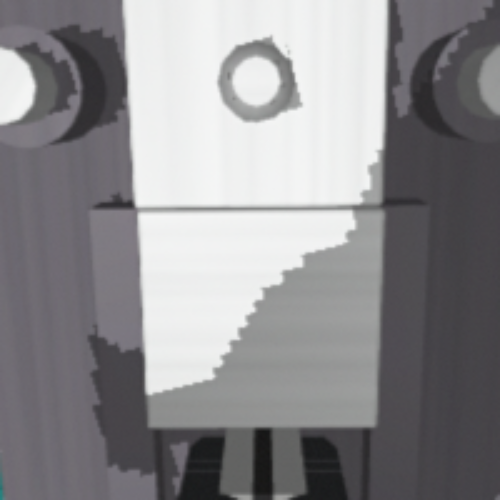

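Call:
move_arm([
  [[0.002,0,0,0,1],[0.004,0,0,0,1],[0.006,0,0,0,1],[0.006,0,0,0,1],[0.006,0,0,0,1]],
])

```text
clock: 5.2
position: [0.5243, -0.207, 0.0406]
ee_rot: [-0.002, 0.992, -0.127, -0.01]
contact_force: [-20.3, 1.8, 17.1]
width: 0.0003
gripper_force: 10.1
```

Run:
```python
from h import *
np.set_printoptions(precision=4,suppress=True)
i,c,s=shot("w5");rep(s)
g=cv2.cvtColor(i,cv2.COLOR_RGB2GRAY).astype(np.float32)
for x in(215,230,245,260,275):
    print(g[136:150,x].astype(int))
o=150+np.array([375,425])/2.5
a=[edge(g,(x,225),(x,236),-1) for x in(215,230,245,260,275)]
print(a,[bed(p) for p in ray(c,a,.045)])
```

```text
t 5.2 bed [-0.0515 -0.0005  0.0406] yaw -0.2545 F bed -20.2 -3.4 17.1 w 0.0003 10.134277492761612
[240 240 240 240 241 240 230 194 141 211 242 244 243 242]
[243 243 243 243 242 241 229 189 153 218 242 243 243 241]
[241 241 241 241 242 241 219 153 156 222 242 243 242 241]
[243 243 243 243 244 243 216 145 163 226 242 242 242 241]
[240 240 240 240 240 238 200 122 173 228 242 242 241 241]
[array([215.    , 231.2658], dtype=float32), array([230.    , 231.5443], dtype=float32), array([245.    , 231.2658], dtype=float32), array([260.    , 230.7089], dtype=float32), array([275.    , 231.5443], dtype=float32)] [array([-0.0403,  0.0171,  0.045 ]), array([-0.0405,  0.0103,  0.045 ]), array([-0.0404,  0.0034,  0.045 ]), array([-0.0401, -0.0034,  0.045 ]), array([-0.0405, -0.0102,  0.045 ])]
```

Call:
move_arm([
  [[-0.03,0,0,0,1],[-0.04,0,-0.06,0,1],[-0.04,0,-0.12,0,0],[-0.05,-0.06,-0.18,0,-1],[-0.069,-0.12,-0.24,0,-1],[-0.069,-0.18,-0.25,0,-1],[-0.069,-0.24,-0.25,0,-1],[-0.069,-0.3,-0.25,0,-1],[-0.069,-0.36,-0.25,0,-1],[-0.069,-0.42,-0.25,0,-1],[-0.069,-0.469,-0.25,0,-1],[-0.069,-0.469,-0.25,0,-1]],
])

```text
clock: 6.45
position: [0.5774, 0.1728, 0.241]
ee_rot: [-0.002, 0.992, -0.126, 0.002]
contact_force: [-0.3, -0.0, -0.1]
width: 0.0852
gripper_force: 0.0
```

Call:
move_arm([
  [[0,0,0,0,-1],[0,0,0,0,-1],[0,0,0,0,-1]],
])

```text
clock: 6.75
position: [0.5752, 0.1656, 0.241]
ee_rot: [0.0, 0.992, -0.129, 0.0]
contact_force: [0.2, 0.3, -0.5]
width: 0.0853
gripper_force: 0.0
```

Run:
```python
from h import *
i,c,s=shot("w6");rep(s);print(s['position'],s['qpos'])
cv2.imwrite("pics/w6b.png",cv2.resize(i[:,:,::-1],(800,600),interpolation=cv2.INTER_CUBIC))
```

```text
t 6.75 bed [-0.0957  0.3729  0.241 ] yaw -0.2581 F bed 0.1 0.4 -0.5 w 0.0853 0.0
[0.57524673 0.16559237 0.24100188] [ 1.64546296e-01  3.10521584e-01  1.45037638e+00 -7.78380277e-04
  1.38043503e+00  1.99358041e+00]
```

View pics/w6b.png

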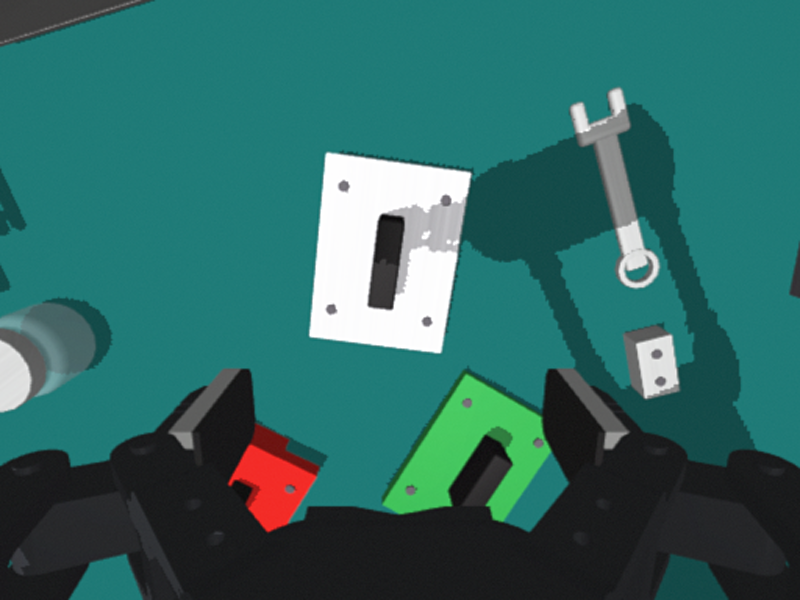

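Run:
```python
from h import *
np.set_printoptions(precision=4,suppress=True)
s=manip.get_state();c=cam("wrist",s);im=cv2.imread("pics/w6.png")
m=((im[:,:,2]>110)).astype(np.uint8);m=cv2.morphologyEx(m,cv2.MORPH_OPEN,np.ones((3,3)))
n,l,st,ce=cv2.connectedComponentsWithStats(m)
k=l[int(300/1.5625),int(340/1.5625)];h=cv2.convexHull(cv2.findContours((l==k).astype(np.uint8),0,1)[0][0])
ap=cv2.approxPolyDP(h,6,True)[:,0];print(ap*1.5625)
# metric: hull points to plane z=.032, min area rect
P=ray(c,h[:,0],.032)[:,:2];r=cv2.minAreaRect((P*1000).astype(np.float32));print(r)
# edge lines
g=cv2.cvtColor(im,cv2.COLOR_BGR2GRAY).astype(np.float32)
C=np.array([[326,153],[471,172],[441,353],[309,337]])/1.5625;mid=C.mean(0);L=[]
for a,b in zip(C,np.roll(C,-1,0)):
    pts=[]
    for f in np.linspace(.12,.88,12):
        p=a+f*(b-a);nn=(p-mid)-((p-mid)@(b-a))*(b-a)/((b-a)@(b-a));nn/=np.linalg.norm(nn);pts.append(edge(g,p-5*nn,p+5*nn,-1))
    W=ray(c,pts,.032)[:,:2];vx,vy,x,y=cv2.fitLine((W*1000).astype(np.float32),cv2.DIST_HUBER,0,.01,.01).ravel();L.append((np.array([vx,vy]),np.array([x,y])));print(np.degrees(np.arctan2(vy,vx)),x,y)
X=[]
for (d,p),(e,q) in zip(L,np.roll(np.array(L),-1,0)): X.append(p+d*np.linalg.solve(np.c_[d,-e],q-p)[0])
X=np.array(X) # FR,NR,NL,FL
print(X)
th,t,res=fit(X,[[65.5,-50],[-68.5,-50],[-68.5,50],[65.5,50]]);print("yaw",th,"origin",t,"res",res)
q=ray(c,np.array([[393,215],[382,307]])/1.5625,.068);print("handle top ends",q, (ray(c,np.array([[404,217],[380,215],[393,308],[369,306]])/1.5625,.068)))
```

```text
[[325.     153.125 ]
 [470.3125 173.4375]
 [440.625  351.5625]
 [309.375  335.9375]]
((579.26904296875, 172.78811645507812), (101.60813903808594, 135.5518035888672), 67.52996826171875)
67.35004 641.68195 147.50291
-22.069263 554.59204 128.61346
67.56603 517.0324 198.99641
-22.539368 599.21954 219.14902
[[622.3383 101.1469]
 [497.526  151.7499]
 [536.158  245.3207]
 [660.8973 193.5516]]
yaw -0.39076767582082444 origin [580.6168 172.3709] res [[ 0.204  -0.0444]
 [-0.7096 -0.4817]
 [-0.1675  0.6274]
 [ 0.6731 -0.1013]]
handle top ends [[0.6107 0.1588 0.068 ]
 [0.5539 0.1816 0.068 ]] [[0.6077 0.1524 0.068 ]
 [0.6128 0.1668 0.068 ]
 [0.5514 0.1747 0.068 ]
 [0.5568 0.1898 0.068 ]]
```

Call:
move_arm([
  [[0.005,-0.009,0.05,0.063,-1],[0.005,-0.009,0.1,0.063,-1],[0.005,-0.009,0.14,0.063,-1],[0.005,-0.009,0.18,0.063,-1],[0.005,-0.009,0.21,0.063,-1],[0.005,-0.009,0.235,0.063,-1],[0.005,-0.009,0.246,0.063,-1],[0.005,-0.009,0.246,0.063,-1]],
])

```text
clock: 7.6
position: [0.5803, 0.1719, 0.0433]
ee_rot: [0.0, 0.981, -0.194, -0.001]
contact_force: [0.9, 0.2, 0.0]
width: 0.0851
gripper_force: 0.0
```

Run:
```python
from h import *
i,c,s=shot("w7");rep(s);print(s['position'])
cv2.imwrite("pics/w7b.png",i[100:384,60:450,::-1])
```

```text
t 7.6 bed [-0.0924  0.3803  0.0433] yaw -0.39 F bed 0.8 0.4 0.0 w 0.0851 0.0
[0.58029857 0.17190858 0.0432512 ]
```

View pics/w7b.png

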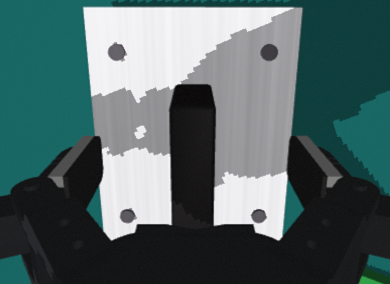

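Call:
move_arm([
  [[0,0,0,0,1],[0,0,0,0,1],[0,0,0,0,1],[0,0,0,0,1],[0,0,0,0,1],[0,0,0,0,1],[0,0,0,0,1],[0,0,0,0,1]],
], squeeze=90)

```text
clock: 8.45
position: [0.5813, 0.1732, 0.0448]
ee_rot: [-0.0, 0.981, -0.193, 0.001]
contact_force: [-0.0, -0.2, 5.9]
width: 0.0166
gripper_force: 89.0
```

Call:
move_arm([
  [[0,0,-0.01,0,1],[0,0,-0.03,0,1],[0,0,-0.06,0,1],[0,0,-0.1,0,1],[0,0,-0.14,0,1],[0,0,-0.17,0,1],[0,0,-0.18,0,1],[0,0,-0.18,0,1],[0,0,-0.18,0,1]],
])

```text
clock: 9.35
position: [0.5798, 0.173, 0.1864]
ee_rot: [0.001, 0.981, -0.193, -0.001]
contact_force: [1.1, 0.8, -4.0]
width: 0.0166
gripper_force: 88.0
```

Run:
```python
from h import *
i,c,s=shot("w8");rep(s);print(s['position'],s['moment'],s['qpos'])
im=manip.get_image("side");cv2.imwrite("pics/side8.png",im[:,:,::-1])
cv2.imwrite("pics/w8b.png",np.hstack([i[50:384,60:450,::-1],im[50:384,100:450,::-1]]))
```

```text
t 9.35 bed [-0.0931  0.3812  0.1864] yaw -0.3884 F bed 0.9 1.1 -4.0 w 0.0166 88.01010847091675
[0.57982342 0.17297449 0.18641246] [-0.03764059 -0.01093749  0.01093215] [1.74945648e-01 3.54883697e-01 1.52165569e+00 3.89632881e-05
 1.26819307e+00 2.13410876e+00]
```

View pics/w8b.png

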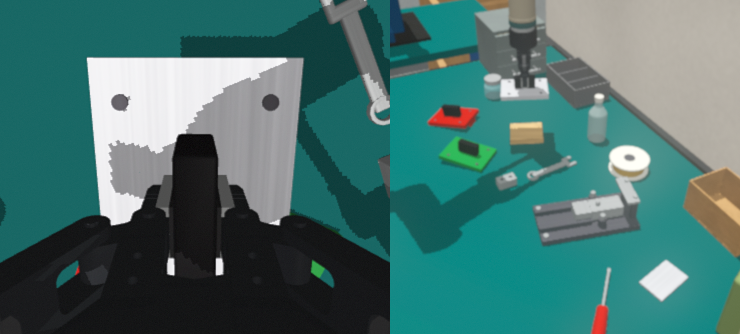

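```bash
cat >> h.py <<'E'
def held(i):
    g=cv2.cvtColor(i,cv2.COLOR_RGB2GRAY).astype(np.float32);p=manip.camera_params("wrist");T=p['tool_from_camera']
    K=cam("side")[0]*0+np.array([[p['fx'],0,p['cx']],[0,p['fy'],p['cy']],[0,0,1]])
    c=(K,T[:3,:3].T,-T[:3,:3].T@T[:3,3])
    F=[edge(g,(x,100),(x,116),1) for x in(155,170,185,200,220,240,300,320,340)] # far edge
    Lf=[edge(g,(140,y),(165,y),1) for y in(120,130,140,150,160,170)]
    Rt=[edge(g,(350,y),(372,y),-1) for y in(120,130,140,150)]
    return [ray(c,q,.0128)[:,:2]*1000 for q in(F,Lf,Rt)]
E
python3 - <<'E'
from h import *
np.set_printoptions(precision=1,suppress=True)
i=cv2.imread("pics/w8.png")[:,:,::-1].copy()
for q in held(i): print(q.T)
E
```

```text
[[ 65.6  65.5  65.5  65.5  65.5  65.5  65.5  65.5  65.5]
 [-45.7 -38.8 -31.8 -24.9 -15.6  -6.4  21.4  30.7  39.9]]
[[ 59.8  55.2  50.5  45.8  40.9  36. ]
 [-49.7 -49.7 -49.6 -49.6 -49.7 -50. ]]
[[59.7 55.1 50.4 45.7]
 [50.9 50.8 50.7 50.7]]
```

Call:
move_arm([
  [[0.02,0.045,-0.03,-0.01,1],[0.04,0.09,-0.04,-0.02,1],[0.06,0.14,-0.04,-0.03,1],[0.08,0.19,-0.04,-0.04,1],[0.1,0.24,-0.04,-0.05,1],[0.12,0.29,-0.04,-0.0644,1],[0.14,0.34,-0.04,-0.0644,1],[0.16,0.39,-0.02,-0.0644,1],[0.18,0.43,0.02,-0.0644,1],[0.188,0.455,0.05,-0.0644,1],[0.188,0.455,0.07,-0.0644,1],[0.188,0.455,0.08,-0.0644,1]],
])

```text
clock: 10.65
position: [0.5803, -0.2208, 0.1204]
ee_rot: [-0.001, 0.992, -0.127, -0.003]
contact_force: [-0.4, 0.5, -2.9]
width: 0.0163
gripper_force: 88.8
```

Call:
move_arm([
  [[0,0,0,0,1],[0,0,0,0,1],[0,0,0,0,1]],
])

```text
clock: 10.95
position: [0.5832, -0.2204, 0.1253]
ee_rot: [0.0, 0.992, -0.126, 0.001]
contact_force: [-0.5, 0.2, -3.0]
width: 0.0168
gripper_force: 88.8
```

Run:
```python
from h import *
np.set_printoptions(precision=1,suppress=True)
i,c,s=shot("w9");rep(s)
for q in held(i): print(q.T)
cv2.imwrite("pics/w9b.png",i[:,:,::-1])
```

```text
t 10.95 bed [0.  0.  0.1] yaw -0.2525 F bed -0.6 0.0 -3.0 w 0.0168 88.80574464797974
[[ 65.3  65.5  65.5  65.4  65.3  65.4  65.4  65.4  65.4]
 [-45.7 -38.8 -31.8 -24.9 -15.6  -6.3  21.4  30.7  40. ]]
[[ 59.8  55.1  50.5  45.7  40.9  35.9]
 [-49.7 -49.6 -49.6 -49.6 -49.7 -50. ]]
[[59.7 55.1 50.4 45.6]
 [50.9 50.8 50.7 50.7]]
```

View pics/w9b.png

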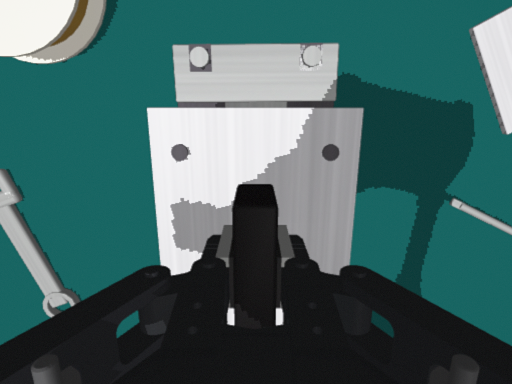

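Call:
move_arm([
  [[-0.002,0.001,0.02,0,1],[-0.002,0.001,0.035,0,1],[-0.002,0.001,0.045,0,1],[-0.002,0.001,0.05,0,1],[-0.002,0.001,0.052,0,1],[-0.002,0.001,0.052,0,1]],
])

```text
clock: 11.6
position: [0.5808, -0.2212, 0.0826]
ee_rot: [0.0, 0.992, -0.126, 0.0]
contact_force: [-0.0, 0.9, -3.0]
width: 0.0167
gripper_force: 89.0
```

Run:
```python
from h import *
np.set_printoptions(precision=4,suppress=True)
s=manip.get_state();rep(s)
c=cam("wrist",s);i,c,s=shot("w10");g=cv2.cvtColor(i,cv2.COLOR_RGB2GRAY).astype(np.float32)
E=proj(c,[np.r_[U*(.611+.078)+V*(-.0683+y),.08] for y in(-.035,-.02,0,.02,.035)])
D=proj(c,[np.r_[U*(.611+.098)+V*(-.0683+y),.08] for y in(-.045,.045)])
a=[edge(g,p-[0,8],p+[0,8],-1) for p in E]
print("keeper near",[bed(x) for x in ray(c,a,.08)])
print("sides",bed(ray(c,[edge(g,D[0]+[-12,0],D[0]+[12,0],-1)],.08)[0]),bed(ray(c,[edge(g,D[1]-[12,0],D[1]+[12,0],1)],.08)[0]))
```

```text
t 11.6 bed [ 0.0067 -0.0001  0.0826] yaw -0.2534 F bed -0.3 0.8 -3.0 w 0.0167 89.0174388885498
keeper near [array([ 0.0778, -0.035 ,  0.08  ]), array([ 0.0777, -0.02  ,  0.08  ]), array([ 0.0784, -0.    ,  0.08  ]), array([0.0775, 0.02  , 0.08  ]), array([0.0774, 0.035 , 0.08  ])]
sides [ 0.098  -0.0442  0.08  ] [0.098  0.0454 0.08  ]
```

Call:
move_arm([
  [[0,-0.001,0.001,0,1],[0,-0.001,0.002,0,1],[0,-0.001,0.003,0,1],[0,-0.001,0.004,0,1],[0,-0.001,0.004,0,1]],
])

```text
clock: 12.15
position: [0.5808, -0.2203, 0.0798]
ee_rot: [0.0, 0.992, -0.126, 0.0]
contact_force: [-0.4, 0.7, -0.2]
width: 0.0166
gripper_force: 89.5
```

Call:
move_arm([
  [[0.002,0,0.001,0,1],[0.004,0,0.001,0,1],[0.006,0,0.001,0,1],[0.008,0,0.001,0,1],[0.01,0,0.001,0,1],[0.012,0,0.001,0,1],[0.012,0,0.001,0,1]],
])

```text
clock: 12.85
position: [0.5881, -0.2222, 0.0794]
ee_rot: [-0.0, 0.992, -0.126, -0.002]
contact_force: [-5.1, 0.9, 5.2]
width: 0.0166
gripper_force: 90.5
```

Run:
```python
from h import *
rep(manip.get_state())
```

```text
t 12.85 bed [0.014  0.0008 0.0794] yaw -0.2532 F bed -5.2 -0.4 5.2 w 0.0166 90.53453207015991
```

Call:
move_arm([
  [[0.002,0,0,0,1],[0.004,0,0,0,1],[0.005,0,0,0,1],[0.006,0,0,0,1],[0.006,0,0,0,1],[0.006,0,0,0,1]],
])

```text
clock: 13.45
position: [0.5947, -0.2239, 0.0782]
ee_rot: [-0.0, 0.992, -0.126, -0.0]
contact_force: [0.0, -0.7, -3.0]
width: 0.0166
gripper_force: 89.2
```

Run:
```python
from h import *
rep(manip.get_state())
```

```text
t 13.45 bed [0.0209 0.0008 0.0782] yaw -0.2534 F bed 0.2 -0.6 -3.0 w 0.0166 89.24811959266663
```

Call:
move_arm([
  [[-0.001,0,0.002,0,1],[-0.001,0,0.004,0,1],[-0.001,0,0.006,0,1],[-0.001,0,0.008,0,1],[-0.001,0,0.01,0,1],[-0.001,0,0.011,0,1],[-0.001,0,0.011,0,1]],
])

```text
clock: 14.15
position: [0.5939, -0.2237, 0.0713]
ee_rot: [0.0, 0.992, -0.126, 0.0]
contact_force: [-3.0, 1.0, 7.4]
width: 0.0169
gripper_force: 90.3
```

Run:
```python
from h import *
rep(manip.get_state())
```

```text
t 14.15 bed [0.02   0.0008 0.0713] yaw -0.2535 F bed -3.1 0.3 7.4 w 0.0169 90.29456734657288
```

Call:
move_arm([
  [[0,0,0.001,0,1],[0,0,0.002,0,1],[0,0,0.003,0,1],[0,0,0.004,0,1],[0,0,0.004,0,1],[0,0,0.004,0,1]],
])

```text
clock: 14.75
position: [0.5939, -0.2237, 0.0698]
ee_rot: [0.0, 0.992, -0.126, 0.001]
contact_force: [-4.1, 2.0, 16.3]
width: 0.0168
gripper_force: 91.8
```

Call:
move_arm([
  [[0,0,0.001,0,1],[0,0,0.002,0,1],[0,0,0.002,0,1],[0,0,0.002,0,1]],
])

```text
clock: 15.15
position: [0.5939, -0.2237, 0.0698]
ee_rot: [0.0, 0.992, -0.126, 0.001]
contact_force: [-7.5, 3.2, 22.8]
width: 0.017
gripper_force: 93.0
```

Run:
```python
from h import *
rep(manip.get_state())
```

```text
t 15.15 bed [0.02   0.0007 0.0698] yaw -0.2533 F bed -8.1 1.2 22.8 w 0.017 92.98379302024841
```

Run:
```python
from h import *
a=manip.get_image("side")[200:320,210:390,::-1];b=manip.get_image("scene")[90:210,160:300,::-1]
cv2.imwrite("pics/fin.png",np.hstack([cv2.resize(x,(390,360),interpolation=cv2.INTER_CUBIC) for x in(a,b)]));rep(manip.get_state())
```

```text
t 15.25 bed [0.02   0.0008 0.0698] yaw -0.2533 F bed -7.4 0.8 22.5 w 0.0171 92.98065662384033
```

View pics/fin.png

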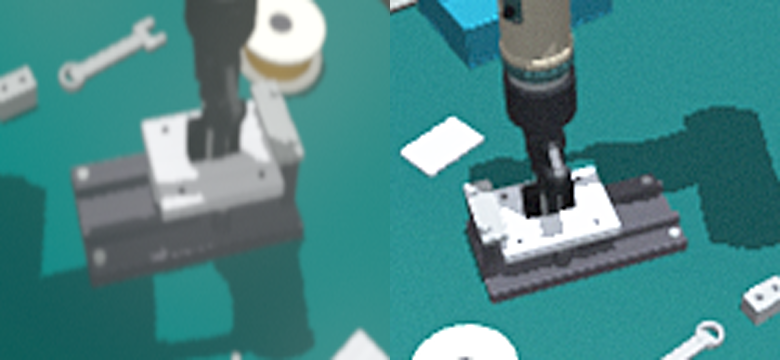

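The cover lies flat with its far edge under the keeper bar (at about (275,130) in the left half of the picture), it is pressed home, and the bystanders have not moved.

```bash
python3 -c "
from rig import manip
print(manip.sign_off())"
```

```text
the job is handed in; nothing more can be done
None
```

I pushed the loose block flush, slid the cover under the keeper bar onto the pin, and handed the job in at about 15 s with the gripper still holding the cover fully down (about 22 N at the wrist).

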